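# Seat a tool blank and hold the clamp lever at its third notch

## Task

Without lifting it off the plate, push the steel bar on the grinding fixture square and flush into the corner of its two rails, its long side against the long rail and its end against the short rail. Then press the pad of the black spring-return clamp lever down past the first two notches to the third, so that the clamp foot grips the bar, and finish while still holding it there: the program ends with the arm pressing the pad. Do not press on past the third notch towards the end stop, and leave the other things on the plate and table where they are.

Things in the scene. Friction and masses are not known exactly. Their poses are not given: they have to be found in the camera images.
- fixture: Clamping fixture, fixed: white plate 260 x 260 mm, 30 thick (top z = 30). Origin: centre of its underside, z up; x away from the robot, y to its left when not turned; yaw up to 0.35 rad. On the plate: two rails meeting in a corner, a clamp post (30 x 24 mm, centre x 35, y 56, top z 95) with an arm over the long rail (top z 94), and the lever bracket (x 40 to 90, y 85 to 125, top z 120).
- corner (a point): Where the inner faces of the two dark steel rails meet, at plate height: (60, 20, 30) mm in the fixture's frame; axes as the fixture's. From it the long rail runs 130 mm to -x (inner face looks to -y), the short rail 70 mm to -y (inner face looks to -x). Rails are 16 mm thick, 14 mm high. The seated bar's origin is 50 mm to -x and 20 mm to -y of it.
- blank: The steel bar (tool blank), 100 x 40 x 20 mm, about 0.6 kg, loose and lying flat on the plate; origin at the centre of its underside, x along its length, y along its width. It starts 18 to 45 mm short of the seat along the fixture's x and 22 to 55 mm along y, turned up to 0.3 rad from the fixture's axes.
- clamp_lever (a joint): Angle of the black clamp lever, rad: 0 fully up, grows as its pad is pressed down. Notches, felt as ripples in the resistance, at 0.22, 0.44, 0.66; end stop at 0.85. Let go, it springs back to 0 from any notch. Pressing the pad takes about 4 to 12 N, some 8 N at the third notch.
- lever_pivot (a point): Centre of the lever's pivot pin, at (60, 105, 105) mm in the fixture's frame; the lever turns about the fixture's y axis here. The line from here to the centre of the pad's top is 130 mm long, points along the fixture's -x and rises above level by 0.45 rad minus the joint value.
- lever_pad (a point): Flat black pad at the lever's near end, 36 (along the lever) x 40 mm, 10 thick; this point is the centre of its TOP face. The face is level at joint value 0.33 and tips 0.33 rad either way at 0 and at the third notch. Centre in the fixture's frame, mm: (-57, 105, 162) with the lever up, (-67, 105, 78) at the third notch.
- clamp_foot: Round rubber clamp foot, 20 mm across; origin at the centre of its underside: (35, 2, 66) mm in the fixture's frame with the lever up, 16 mm above the bar's top. It comes down 30 mm per rad of lever, meets the bar at about 0.53 rad, then yields on a spring; it presses with about 7 N at the third notch.
- collet: Small steel collet standing on the front left of the plate (26 mm wide at its top, 38 mm tall); a bystander, to be left alone; origin at the centre of its underside.
- thumb_nut: Small flanged round steel nut on the plate's far right corner (26 mm wide, 18 mm tall); a bystander, to be left alone; origin at the centre of its underside.
- wheel: Red-brown grinding wheel lying flat on the table (100 mm across, 14 mm thick, 20 mm bore); a bystander, to be left alone; origin at the centre of its underside.
- oil: White oil bottle on the table (60 mm across, 150 mm tall); a bystander, to be left alone; origin at the centre of its underside.
- spanner: Spanner lying on the table; a bystander, to be left alone; origin at the centre of its underside.
- vblock: Dark steel vee block on the table (50 x 50 x 37 mm); a bystander, to be left alone; origin at the centre of its underside.
- tin: Open aluminium tin on the table (70 mm across, 60 mm tall); a bystander, to be left alone; origin at the centre of its underside.
Mind the look-alikes: they are no part of the job. There is more than one size of the blank; the one meant has the size given above.

How it is judged (in metres and radians):
On the way, in this order (a step that is already met when the one before it is completed fails the run):
1. the bar lies square and flush in the rail corner, the lever still up (x of blank in the frame of fixture between 0.0075 and 0.0125 m and y of blank in the frame of fixture between -0.0025 and 0.0025 m and angle between the x axis of blank and the x axis of fixture, either way round below 0.03 rad and z of blank in the frame of fixture below 0.033 m and angle between blank's own z axis and vertical below 0.04 rad and value of joint clamp_lever below 0.12 rad), for 0.2 s.
2. the lever is at its third notch (value of joint clamp_lever between 0.59 and 0.73 rad), for 0.2 s.
At the end, for the whole second after the job is handed in: The bar is within 2.5 mm of both rails and within 0.03 rad of square, flat on the plate; the lever rests between 0.59 and 0.73 rad (third notch 0.66) with the robot pressing it with more than 3 N, and the clamp foot presses on the bar with more than 2 N, all through the last second (all of step 2 and x of blank in the frame of fixture between 0.0075 and 0.0125 m and y of blank in the frame of fixture between -0.0025 and 0.0025 m and angle between the x axis of blank and the x axis of fixture, either way round below 0.03 rad and z of blank in the frame of fixture below 0.033 m and angle between blank's own z axis and vertical below 0.04 rad and contact force between any of the fingers, the arm and clamp_lever above 3 N and contact force between clamp_foot and blank above 2 N and velocity of joint clamp_lever between -0.1 and 0.1 rad/s and linear speed of blank below 0.02 m/s); the arm keeps its last pose, push and grip.
It fails at once if the bar is lifted off the plate (more than 15 mm) (z of blank in the frame of fixture above 0.045 m).
It fails at once if the lever is pressed beyond the third notch (over 0.77 rad) (value of joint clamp_lever above 0.77 rad).
It fails at once if one of the bystanders is moved more than 20 mm or knocked over (distance of any of collet, thumb_nut, wheel, oil, spanner, vblock, tin from where it was at the start of the episode above 0.02 m or angle between any of collet, thumb_nut, wheel, oil, spanner, vblock, tin's own z axis and vertical above 0.5 rad).
It also fails if it takes over 51 s, if anything falls off the work surface, if the arm or the gripper's body presses on something with over 40 N, if the wrist force passes 120 N, or if a joint passes its speed limit or range.

## Robot

A 6-joint arm with a two-finger parallel gripper is mounted at the origin on the work surface. World frame = base frame: x ahead of the robot, y to its left, z up, the work surface at z = 0. Lengths are in m, angles in degrees, forces in N, time in s.
With the tool pointing down it reaches from about 0.4 to 0.825 m from the base axis. Payload 7 kg.
Tool frame: the origin (TCP) lies midway between the tips of the shut fingers; the grasp point (between the pads) lies 19 mm behind it (ctrl.hold_point_z is the distance from the TCP to the grasp point, in m); z points along the fingers, y is the line along which they close (so a half turn about z gives the same grasp; the last joint's range is limited). The gripper opens to 88 mm and grips with 3 to 60 N. Pads are 19 mm wide; open, the fingers measure 130 mm over their backs; the gripper's body (78 mm by 193 mm) begins 47 mm behind the grasp point.
Start: joints at [92.424, 20.546, 0.682, 0, -70.136, -16.507], TCP at [0.164, 0.655, 0.227] pointing down, gripper open.
Joint ranges: [-176.03, 176.03], [-82.01, 121.73], [-58.28, 71.71], [-173.87, 95.51], [-174.79, -0.11], [-173.66, 173.66]. Speed limits (degrees/s): [136.94, 136.94, 172.46, 180, 180, 180].

## Interface

Orientations are given as [roll, pitch, yaw] about the fixed x, y, z axes, in that order (R = Rz(yaw) Ry(pitch) Rx(roll)).
In Python, from plant import ctrl gives the robot as it stands.
- The arm moves only by the tool apply_moves, never from a script. Its argument "deltas" is a list of rows, each an object with "fingers": the finger opening in mm, from 0 to 87.6; "delta_pos": the shift along the tool's x, y, z in mm, a list of three; "angular": the turn, a rotation vector about the tool's x, y, z in degrees, a list of three. A call has 1 to 10 rows; each row is the pose to reach, as a shift and turn from the pose commanded when the call began, along the tool's axes at that moment; what a row does not reach only later rows make up. A row lasts 1/10 s, in which the tool goes at most 50 mm and 8.59 degrees, less where a joint would pass 70% of its speed; a pose out of reach is approached as far as the arm can. A call with a gripper value outside its range is refused whole. The fingers move at their own pace and stop on an object; the grip force is fixed at half the most. Time passes only in rows, so rows that repeat a pose let the fingers close. It gives the time, the measured TCP pose, the force, the opening and the grip force at its end, in the units of the state.
- ctrl.get_obs(): the state, without advancing time (a new reading comes with each control period).
- ctrl.snapshot(name): name is "side" or "top" or "wrist"; returns the picture (400x640x3 uint8, red, green, blue); there is no depth.
- ctrl.camera_params(name): a dict with "fx", "fy", "cx", "cy" (pixels), "cam_to_world" (4x4, takes a point from camera to world coordinates); the wrist camera has in their place "mount" (4x4, takes a point from camera to tool coordinates, whose origin is the TCP and whose axes are the flange's). Camera axes: x right, y up, looking along -z (the intrinsics and any distortion apply to the point x, -y, -z); pixel columns grow to the right and rows downward; lengths in m; the calibration is good to about 2 mm. A picture is of the moment at which its call begins: read the wrist's pose just before it. camera_params takes no time and is no camera call.
- ctrl.close_job(): hands the job in; it is judged then, once.
The state is a dict: "clock": time; "joint_pos": joint angles; "qvel": joint speeds; "tau": joint torques, N m; "tool_pos": TCP position; "orientation": TCP orientation; "force": force on the tool from outside, world axes, zero at the start; "moment": the same for the moment, N m; "opening": finger opening in m; "gripper_force": force on a finger pad.
Only numpy, scipy, OpenCV 4.12 (cv2) and the standard library are available. Lean on these libraries where they do the work, as an engineer would, in place of code of your own. Each camera call takes 0.05 s, during which the arm holds its last target. There are 200 camera calls.

## Working session

There is one attempt and no reset: what is moved stays moved. The work goes in short steps, Python scripts to look and compute and a tool call to move; the robot and the scene stay as the last step left them, time stands still between calls to the robot, and variables do not carry over. Pictures are saved under pics/ and viewed, at most 10 in all, crops included, and the job is handed in when it is done.

Besides the shell and the picture viewer there is one more tool, called in YAML: its name, and indented under it one key for each argument. apply_moves: Moves the arm, as the interface text tells. Its arguments: {"type":"object","properties":{"deltas":{"type":"array"}},"required":["deltas"]}

```bash
mkdir -p pics
python3 - <<'E'
from plant import ctrl
import cv2,json,numpy as np
np.set_printoptions(precision=4,suppress=True)
for n in("top","side"):
    cv2.imwrite(f"pics/{n}0.png",ctrl.snapshot(n)[:,:,::-1]); print(n,ctrl.camera_params(n))
print(ctrl.camera_params("wrist")); print(ctrl.get_obs())
E
```

```text
top {'fx': 455.30319955259057, 'fy': 455.30319955259057, 'cx': 327.3403469865235, 'cy': 204.25964232589274, 'cam_to_world': array([[ 0.0208,  0.9805, -0.1956,  0.2877],
       [-0.9996,  0.0239,  0.0132, -0.0691],
       [ 0.0176,  0.1953,  0.9806,  1.3477],
       [ 0.    ,  0.    ,  0.    ,  1.    ]])}
side {'fx': 451.1179005252186, 'fy': 451.1179005252186, 'cx': 317.72530125446485, 'cy': 192.0685194375751, 'cam_to_world': array([[ 0.7254,  0.4582, -0.5137, -0.2065],
       [-0.6882,  0.4642, -0.5577, -0.8868],
       [-0.0171,  0.758 ,  0.652 ,  1.0703],
       [ 0.    ,  0.    ,  0.    ,  1.    ]])}
{'fx': 290.2380691832139, 'fy': 290.2380691832139, 'cx': 320.0543738965744, 'cy': 196.94108640897963, 'mount': array([[ 0.0002,  0.9664,  0.2571,  0.0692],
       [ 1.    , -0.0004,  0.0005,  0.0011],
       [ 0.0006,  0.2571, -0.9664, -0.1589],
       [ 0.    ,  0.    ,  0.    ,  1.    ]])}
{'clock': 0.1, 'joint_pos': array([ 92.4235,  20.5876,   0.6393,  -0.0162, -70.135 , -16.506 ]), 'qvel': array([ 0.0256, -0.0963,  0.2477,  0.0634,  0.029 , -0.0537]), 'tau': array([ -0.0012, -58.4167,  29.3748,   7.0155,   0.0102,  -0.0001]), 'tool_pos': array([0.1642, 0.6543, 0.2257]), 'orientation': array([179.9158,  -0.0091, -14.088 ]), 'force': array([0.6846, 0.3292, 0.2899]), 'moment': array([ 0.0013,  0.0329, -0.0179]), 'gripper_force': 0.0, 'opening': 0.08778846006600625}
```

View pics/top0.png

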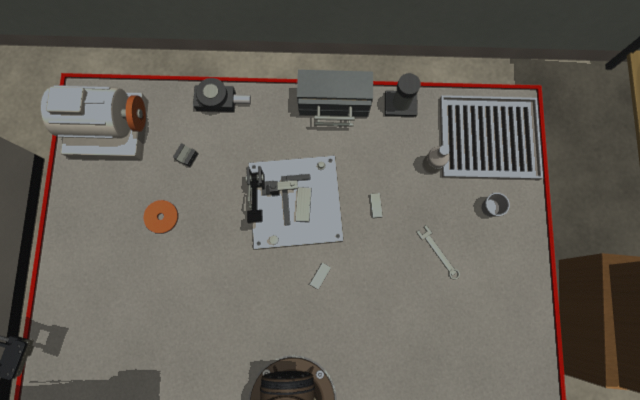

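View pics/side0.png

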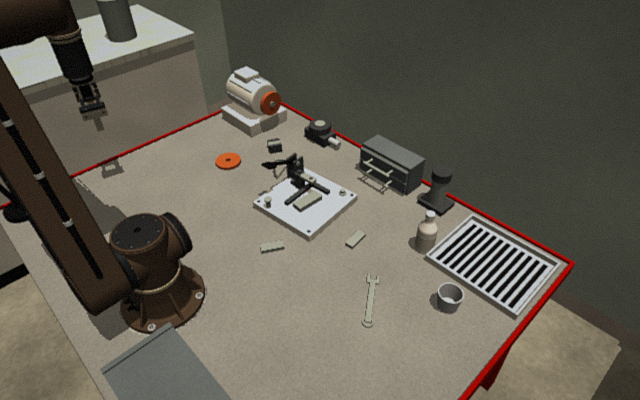

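Top view: the bar on the plate is at about (303,204). The look-alikes on the table are at (376,205) and (319,276), and both look smaller. The fixture is centred near (297,202), with the lever pad at (254,215), collet at (273,240) and nut at (320,165). Next I'll enlarge the fixture.

Run:
```python
import cv2
i=cv2.imread("pics/top0.png")[145:260,235:355]
cv2.imwrite("pics/crop0.png",cv2.resize(i,None,fx=5,fy=5,interpolation=cv2.INTER_CUBIC))
```

```text
(no output)
```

View pics/crop0.png

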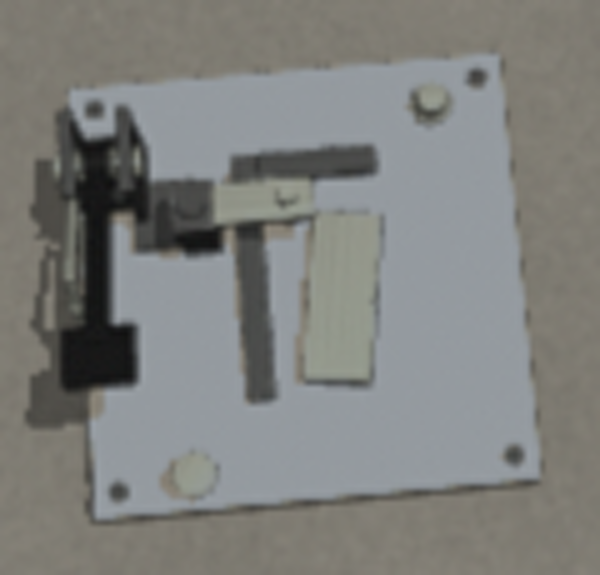

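```bash
cat > h.py <<'E'
import numpy as np,cv2
from scipy.spatial.transform import Rotation as R
from plant import ctrl
np.set_printoptions(precision=4,suppress=True)
def ray(px,p,M,z):
    px=np.atleast_2d(px).astype(float)
    d=np.c_[(px[:,0]-p['cx'])/p['fx'],-(px[:,1]-p['cy'])/p['fy'],-np.ones(len(px))]@M[:3,:3].T
    return M[:3,3]+d*((z-M[2,3])/d[:,2])[:,None]
def tool():
    o=ctrl.get_obs();T=np.eye(4);T[:3,:3]=R.from_euler('xyz',o['orientation'],degrees=True).as_matrix();T[:3,3]=o['tool_pos'];return T
E
python3 - <<'E'
from h import *
p=ctrl.camera_params("top");M=p['cam_to_world']
f=lambda c,z:ray(np.array(c)/5+[235-.4,145-.4],p,M,z)[:,:2]
s=f([(95,110),(477,77),(514,455),(118,491)],.03);print(s,s.mean(0))
q=f([(70,92),(498,57),(540,478),(95,520)],.03);print(q,q.mean(0))
for a in(s,q):
    print([np.linalg.norm(a[i]-a[i-1]) for i in range(4)],[np.degrees(np.arctan2(*(b-c)[::-1])) for b,c in((a[0],a[3]),(a[1],a[2]))],[np.degrees(np.arctan2(*(b-c)[::-1]))-90 for b,c in((a[0],a[1]),(a[3],a[2]))])
b=f([(315,212),(383,213),(373,384),(303,380)],.05);print(b,b.mean(0),[np.linalg.norm(b[i]-b[i-1]) for i in range(4)])
print([np.degrees(np.arctan2(*(x-c)[::-1])) for x,c in((b[0],b[3]),(b[1],b[2]))])
print(f([(193,474)],.068),f([(430,100)],.048))
E
```

```text
[[ 0.66    0.1361]
 [ 0.6865 -0.0921]
 [ 0.4582 -0.1181]
 [ 0.4319  0.1109]] [0.5592 0.0092]
[[ 0.6708  0.1516]
 [ 0.6994 -0.1045]
 [ 0.4451 -0.1335]
 [ 0.4148  0.1233]] [0.5575 0.0092]
[np.float64(0.2294891398203289), np.float64(0.229704231829904), np.float64(0.2298276273344006), np.float64(0.2304825605167226)] [np.float64(6.317538555217542), np.float64(6.511970709765739)] [np.float64(6.628000133053575), np.float64(6.543134963942833)]
[np.float64(0.257525404638377), np.float64(0.2576998263033287), np.float64(0.25596583314750915), np.float64(0.2584986200478197)] [np.float64(6.326060479533336), np.float64(6.503528026851657)] [np.float64(6.372325325983027), np.float64(6.718133935426337)]
[[ 0.5959  0.0014]
 [ 0.5963 -0.0383]
 [ 0.4949 -0.0354]
 [ 0.4963  0.005 ]] [ 0.5458 -0.0168] [np.float64(0.09968390837585898), np.float64(0.03977098899200239), np.float64(0.10143620486090471), np.float64(0.0404100463932534)]
[np.float64(-2.0502306295491675), np.float64(-1.6658135761922388)]
[[0.4383 0.064 ]] [[ 0.6662 -0.0642]]
```

The screw square measures 229.7 mm on every side, which puts the fixture at (0.5592, 0.0092) with yaw 6.5°. The bar measures 100 x 40 mm, so it is the right one. It needs 26 mm in x and 24 mm in y, and is turned -8.4° relative to the fixture. I'll set up a delta helper and start moving.

```bash
cat >> h.py <<'E'
O=np.array([.5592,.0092,0]);YF=6.5
RF=R.from_euler('z',YF,degrees=True).as_matrix()
def toF(w):return 1000*RF.T@(np.asarray(w)-O)
def go(*targets,yaw=YF-90):
    T=tool();print("F now",toF(T[:3,3]))
    for t in targets:
        w=O+RF@(np.array(t)/1000)
        Rt=R.from_euler('xyz',[180,0,yaw],degrees=True).as_matrix()
        print(t,"d",1000*T[:3,:3].T@(w-T[:3,3]),"rot",R.from_matrix(T[:3,:3].T@Rt).as_rotvec(degrees=True))
E
python3 - <<'E'
from h import *
go(toF([.46,.33,.30]),toF([.53,-.05,.3]),(-12,-80,120),(-12,-80,38))
E
```

```text
F now [-319.4552  685.6607  225.7198]
[-62.2467 329.9676 300.    ] d [365.871  242.6389 -73.8653] rot [ 0.0681 -0.059  69.412 ]
[-35.7139 -55.5139 300.    ] d [526.262  594.1705 -73.3229] rot [ 0.0681 -0.059  69.412 ]
(-12, -80, 120) d [557.0431 608.4892 106.7032] rot [ 0.0681 -0.059  69.412 ]
(-12, -80, 38) d [557.0301 608.3687 188.7031] rot [ 0.0681 -0.059  69.412 ]
```

apply_moves:
  deltas:
    - {"fingers": 0,"delta_pos": [40,25,-74],"angular": [0,0,8]}
    - {"fingers": 0,"delta_pos": [80,53,-74],"angular": [0,0,16]}
    - {"fingers": 0,"delta_pos": [120,80,-74],"angular": [0,0,24]}
    - {"fingers": 0,"delta_pos": [160,106,-74],"angular": [0,0,32]}
    - {"fingers": 0,"delta_pos": [200,133,-74],"angular": [0,0,40]}
    - {"fingers": 0,"delta_pos": [240,160,-74],"angular": [0,0,48]}
    - {"fingers": 0,"delta_pos": [280,186,-74],"angular": [0,0,56]}
    - {"fingers": 0,"delta_pos": [320,213,-74],"angular": [0,0,64]}
    - {"fingers": 0,"delta_pos": [366,243,-74],"angular": [0,0,69.4]}
    - {"fingers": 0,"delta_pos": [366,243,-74],"angular": [0,0,69.4]}

```text
clock: 1.1
tool_pos: [0.4619, 0.3267, 0.3004]
orientation: [180.0, -0.0, -83.8]
force: [-0.6, 0.7, -0.2]
opening: 0.0132
gripper_force: 0.0
```

Run:
```python
from h import *
o=ctrl.get_obs();print(o['clock'],o['joint_pos'],o['orientation'],o['force'])
go((-12,-80,250),(-12,-80,38))
```

```text
1.1 [ 55.0932   8.0019  -6.5117   0.0145 -75.5336 -48.9297] [179.9796  -0.0448 -83.8329] [-0.6362  0.6816 -0.2259]
F now [-60.6885 326.4509 300.3655]
(-12, -80, 250) d [406.1216 -51.0676  50.6649] rot [ 0.0206 -0.0447 -0.3329]
(-12, -80, 38) d [405.9558 -51.1432 262.6648] rot [ 0.0206 -0.0447 -0.3329]
```

apply_moves:
  deltas:
    - {"fingers": 0,"delta_pos": [45,-6,0],"angular": [0,0,-0.3]}
    - {"fingers": 0,"delta_pos": [90,-12,0],"angular": [0,0,-0.3]}
    - {"fingers": 0,"delta_pos": [135,-18,5],"angular": [0,0,-0.3]}
    - {"fingers": 0,"delta_pos": [180,-24,10],"angular": [0,0,-0.3]}
    - {"fingers": 0,"delta_pos": [226,-30,20],"angular": [0,0,-0.3]}
    - {"fingers": 0,"delta_pos": [272,-36,30],"angular": [0,0,-0.3]}
    - {"fingers": 0,"delta_pos": [318,-42,40],"angular": [0,0,-0.3]}
    - {"fingers": 0,"delta_pos": [364,-48,50],"angular": [0,0,-0.3]}
    - {"fingers": 0,"delta_pos": [406,-51,55],"angular": [0,0,-0.3]}
    - {"fingers": 0,"delta_pos": [406,-51,80],"angular": [0,0,-0.3]}

```text
clock: 2.1
tool_pos: [0.5584, -0.0719, 0.2217]
orientation: [-179.8, -0.1, -83.4]
force: [0.2, 1.3, 0.7]
opening: 0.0006
gripper_force: 0.0
```

Run:
```python
from h import *
cv2.imwrite("pics/w1.png",ctrl.snapshot("wrist")[:,:,::-1])
o=ctrl.get_obs();print(o['clock'],o['joint_pos'],o['orientation'],o['force'])
go((-12,-80,38),(-12,-50,38))
```

```text
2.15 [ 12.799   10.3266 -14.747   -0.0948 -65.1878  -6.2152] [179.7308   0.0571 -83.4563] [-2.1238  0.025  -6.0333]
F now [-12.9449 -78.2151 215.8655]
(-12, -80, 38) d [  1.9628  -1.7792 177.8573] rot [0.2692 0.057  0.0439]
(-12, -50, 38) d [-28.0371  -1.8022 177.887 ] rot [0.2692 0.057  0.0439]
```

View pics/w1.png

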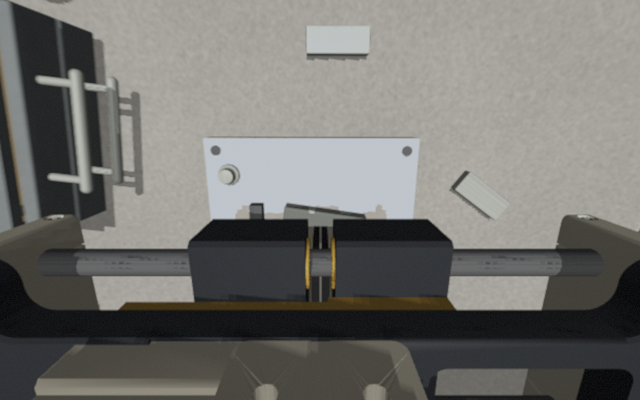

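The wrist view shows the shut fingers at about (320,260) over the plate, with the bar's edge at (325,212) under them. The nut at (228,175) is well clear. Descending beside the bar.

apply_moves:
  deltas:
    - {"fingers": 0,"delta_pos": [1,-1,45],"angular": [0,0,0]}
    - {"fingers": 0,"delta_pos": [1,-1,90],"angular": [0,0,0]}
    - {"fingers": 0,"delta_pos": [1,-1,130],"angular": [0,0,0]}
    - {"fingers": 0,"delta_pos": [1,-1,155],"angular": [0,0,0]}
    - {"fingers": 0,"delta_pos": [1,-1,170],"angular": [0,0,0]}
    - {"fingers": 0,"delta_pos": [1,-1,172],"angular": [0,0,0]}
    - {"fingers": 0,"delta_pos": [1,-1,172],"angular": [0,0,0]}
    - {"fingers": 0,"delta_pos": [1,-1,172],"angular": [0,0,0]}

```text
clock: 2.95
tool_pos: [0.5588, -0.0681, 0.0497]
orientation: [-179.9, -0.0, -83.1]
force: [0.1, -1.0, -0.3]
opening: 0.0005
gripper_force: 0.0
```

Run:
```python
from h import *
o=ctrl.get_obs();print(o['clock'],o['orientation'],o['force'])
go((-12,-54,37),(-12,-29.5,37))
```

```text
2.95 [-179.9101   -0.0028  -83.1466] [ 0.0685 -0.9525 -0.3078]
F now [ -9.1615 -76.804   49.7323]
(-12, -54, 37) d [-22.8217   2.7178  12.727 ] rot [-0.0899 -0.0026  0.3534]
(-12, -29.5, 37) d [-47.3212   2.5667  12.726 ] rot [-0.0899 -0.0026  0.3534]
```

apply_moves:
  deltas:
    - {"fingers": 0,"delta_pos": [-1,2.7,6],"angular": [0,0,0.3]}
    - {"fingers": 0,"delta_pos": [-3,2.7,12],"angular": [0,0,0.3]}
    - {"fingers": 0,"delta_pos": [-10,2.7,12.5],"angular": [0,0,0.3]}
    - {"fingers": 0,"delta_pos": [-17,2.7,12.5],"angular": [0,0,0.3]}
    - {"fingers": 0,"delta_pos": [-21,2.7,12.5],"angular": [0,0,0.3]}
    - {"fingers": 0,"delta_pos": [-25,2.7,12.5],"angular": [0,0,0.3]}
    - {"fingers": 0,"delta_pos": [-29,2.7,12.5],"angular": [0,0,0.3]}
    - {"fingers": 0,"delta_pos": [-33,2.7,12.5],"angular": [0,0,0.3]}
    - {"fingers": 0,"delta_pos": [-36,2.7,12.5],"angular": [0,0,0.3]}
    - {"fingers": 0,"delta_pos": [-38,2.7,12.5],"angular": [0,0,0.3]}

```text
clock: 3.95
tool_pos: [0.5508, -0.031, 0.0362]
orientation: [-180.0, -0.0, -83.5]
force: [0.6, -2.8, -0.2]
opening: 0.0001
gripper_force: 1.5
```

Run:
```python
from h import *
i=ctrl.snapshot("top")[145:260,235:355,::-1]
cv2.imwrite("pics/c2.png",cv2.resize(i,None,fx=5,fy=5,interpolation=cv2.INTER_CUBIC))
i=ctrl.snapshot("side")[140:250,230:380,::-1]
cv2.imwrite("pics/s2.png",cv2.resize(i,None,fx=5,fy=5,interpolation=cv2.INTER_CUBIC))
o=ctrl.get_obs();print(o['clock'],o['orientation'],o['force'])
go((-12,-29.5,37))
```

```text
4.05 [179.9972   0.0089 -83.4735] [-0.5304  0.8046  0.142 ]
F now [-12.9671 -38.8137  36.0851]
(-12, -29.5, 37) d [-9.3134 -0.9713 -0.9135] rot [0.0028 0.0089 0.0265]
```

View pics/s2.png

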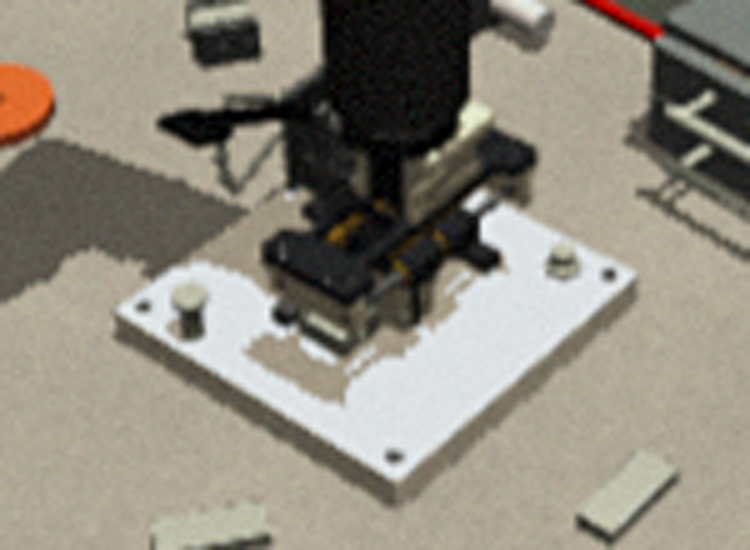

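The side view shows the shut fingers against the bar's side. The bar's near end is at (330,330), flat on the plate, and the lever is still up. I'll keep pushing slowly.

apply_moves:
  deltas:
    - {"fingers": 0,"delta_pos": [-2,0,0],"angular": [0,0,0]}
    - {"fingers": 0,"delta_pos": [-4,0,0],"angular": [0,0,0]}
    - {"fingers": 0,"delta_pos": [-5.5,0,0],"angular": [0,0,0]}
    - {"fingers": 0,"delta_pos": [-7,0,0],"angular": [0,0,0]}
    - {"fingers": 0,"delta_pos": [-7,0,0],"angular": [0,0,0]}

```text
clock: 4.55
tool_pos: [0.5499, -0.024, 0.0361]
orientation: [180.0, 0.0, -83.5]
force: [-0.3, -2.6, 0.7]
opening: 0.0005
gripper_force: 0.9
```

apply_moves:
  deltas:
    - {"fingers": 0,"delta_pos": [-1,0,0],"angular": [0,0,0]}
    - {"fingers": 0,"delta_pos": [-1.5,0,0],"angular": [0,0,0]}
    - {"fingers": 0,"delta_pos": [-1.5,0,0],"angular": [0,0,0]}

```text
clock: 4.85
tool_pos: [0.5498, -0.0227, 0.0361]
orientation: [180.0, -0.0, -83.5]
force: [-0.0, -3.5, 1.7]
opening: 0.0005
gripper_force: 1.7
```

apply_moves:
  deltas:
    - {"fingers": 0,"delta_pos": [-1,0,0],"angular": [0,0,0]}
    - {"fingers": 0,"delta_pos": [-1.5,0,0],"angular": [0,0,0]}
    - {"fingers": 0,"delta_pos": [-1.5,0,0],"angular": [0,0,0]}

```text
clock: 5.15
tool_pos: [0.5497, -0.0226, 0.0361]
orientation: [180.0, -0.1, -83.5]
force: [2.4, -12.8, -0.1]
opening: 0.0003
gripper_force: 6.3
```

Run:
```python
from h import *
o=ctrl.get_obs();print(o['clock'],o['force'])
go((-12,-29.5,37))
```

```text
5.15 [  2.3833 -12.765   -0.1158]
F now [-13.0413 -30.4894  36.0988]
(-12, -29.5, 37) d [-0.9876 -1.0411 -0.9034] rot [ 0.0327 -0.093   0.0215]
```

Force built up at finger y = -30.5 (expected -29.5), so the long side is on its rail. Next I'll go round to the end.

apply_moves:
  deltas:
    - {"fingers": 0,"delta_pos": [5,0,0],"angular": [0,0,0]}
    - {"fingers": 0,"delta_pos": [19,0,0],"angular": [0,0,0]}
    - {"fingers": 0,"delta_pos": [20,40,0],"angular": [0,0,0]}
    - {"fingers": 0,"delta_pos": [20,80,0],"angular": [0,0,0]}
    - {"fingers": 0,"delta_pos": [20,95,0],"angular": [0,0,0]}
    - {"fingers": 0,"delta_pos": [10,95,0],"angular": [0,0,0]}
    - {"fingers": 0,"delta_pos": [-15,95,0],"angular": [0,0,0]}
    - {"fingers": 0,"delta_pos": [-26,95,0],"angular": [0,0,0]}
    - {"fingers": 0,"delta_pos": [-26,95,0],"angular": [0,0,0]}
    - {"fingers": 0,"delta_pos": [-26,95,0],"angular": [0,0,0]}

```text
clock: 6.15
tool_pos: [0.4528, -0.0059, 0.036]
orientation: [-180.0, 0.0, -83.4]
force: [0.7, 0.5, 0.1]
opening: 0.0002
gripper_force: 0.0
```

Run:
```python
from h import *
o=ctrl.get_obs();print(o['clock'],o['force'])
go((-87,-3,37),(-61,-3,37))
i=ctrl.snapshot("side")[140:250,230:380,::-1]
cv2.imwrite("pics/s3.png",cv2.resize(i,None,fx=5,fy=5,interpolation=cv2.INTER_CUBIC))
```

```text
6.15 [0.6685 0.45   0.108 ]
F now [-107.4611   -2.9099   36.0368]
(-87, -3, 37) d [  0.1197 -20.461   -0.9617] rot [-0.0041  0.004   0.0829]
(-61, -3, 37) d [  0.1573 -46.461   -0.9598] rot [-0.0041  0.004   0.0829]
```

View pics/s3.png

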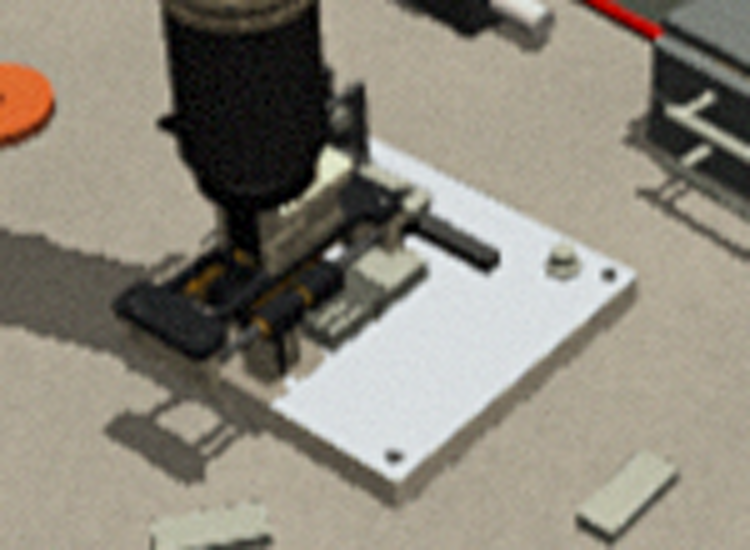

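The side view shows the bar at (370,285) along the long rail, with a gap to the short rail at (455,240). The fingers at (270,350) are clear of the bar's near end. Now I'll push in +x.

apply_moves:
  deltas:
    - {"fingers": 0,"delta_pos": [0,-8,0],"angular": [0,0,0]}
    - {"fingers": 0,"delta_pos": [0,-15,0],"angular": [0,0,0]}
    - {"fingers": 0,"delta_pos": [0,-19,0],"angular": [0,0,0]}
    - {"fingers": 0,"delta_pos": [0,-23,0],"angular": [0,0,0]}
    - {"fingers": 0,"delta_pos": [0,-27,0],"angular": [0,0,0]}
    - {"fingers": 0,"delta_pos": [0,-31,0],"angular": [0,0,0]}
    - {"fingers": 0,"delta_pos": [0,-34,0],"angular": [0,0,0]}
    - {"fingers": 0,"delta_pos": [0,-37,0],"angular": [0,0,0]}
    - {"fingers": 0,"delta_pos": [0,-39,0],"angular": [0,0,0]}
    - {"fingers": 0,"delta_pos": [0,-40,0],"angular": [0,0,0]}

```text
clock: 7.2
tool_pos: [0.492, -0.0017, 0.0359]
orientation: [180.0, -0.0, -83.5]
force: [-2.3, -1.8, -1.5]
opening: 0.0006
gripper_force: 1.2
```

apply_moves:
  deltas:
    - {"fingers": 0,"delta_pos": [0,-1.5,0],"angular": [0,0,0]}
    - {"fingers": 0,"delta_pos": [0,-3,0],"angular": [0,0,0]}
    - {"fingers": 0,"delta_pos": [0,-3,0],"angular": [0,0,0]}

```text
clock: 7.5
tool_pos: [0.4954, -0.0012, 0.0361]
orientation: [-180.0, 0.0, -83.5]
force: [-1.7, -0.3, -0.3]
opening: 0.0002
gripper_force: 0.9
```

apply_moves:
  deltas:
    - {"fingers": 0,"delta_pos": [0,-1,0],"angular": [0,0,0]}
    - {"fingers": 0,"delta_pos": [0,-2,0],"angular": [0,0,0]}
    - {"fingers": 0,"delta_pos": [0,-2,0],"angular": [0,0,0]}

```text
clock: 7.8
tool_pos: [0.4973, -0.0009, 0.0361]
orientation: [-180.0, 0.0, -83.5]
force: [-2.1, -1.1, -1.3]
opening: 0.0004
gripper_force: 1.0
```

Run:
```python
from h import *
o=ctrl.get_obs();print(o['clock'],o['force'])
go((-61,-3,37))
```

```text
7.8 [-2.0639 -1.1294 -1.307 ]
F now [-62.6163  -3.0772  36.1331]
(-61, -3, 37) d [-0.0767 -1.6167 -0.8661] rot [-0.025   0.0033  0.0209]
```

apply_moves:
  deltas:
    - {"fingers": 0,"delta_pos": [0,-1.5,0],"angular": [0,0,0]}
    - {"fingers": 0,"delta_pos": [0,-3,0],"angular": [0,0,0]}
    - {"fingers": 0,"delta_pos": [0,-3,0],"angular": [0,0,0]}

```text
clock: 8.1
tool_pos: [0.5005, -0.0006, 0.0361]
orientation: [-180.0, 0.0, -83.5]
force: [-1.3, -0.5, -0.2]
opening: 0.0006
gripper_force: 1.0
```

apply_moves:
  deltas:
    - {"fingers": 0,"delta_pos": [0,-1.5,0],"angular": [0,0,0]}
    - {"fingers": 0,"delta_pos": [0,-3,0],"angular": [0,0,0]}
    - {"fingers": 0,"delta_pos": [0,-3,0],"angular": [0,0,0]}

```text
clock: 8.4
tool_pos: [0.5033, -0.0003, 0.0361]
orientation: [-180.0, 0.0, -83.5]
force: [-2.9, -1.8, 0.7]
opening: 0.0006
gripper_force: 1.5
```

apply_moves:
  deltas:
    - {"fingers": 0,"delta_pos": [0,-1.5,0],"angular": [0,0,0]}
    - {"fingers": 0,"delta_pos": [0,-3,0],"angular": [0,0,0]}
    - {"fingers": 0,"delta_pos": [0,-3,0],"angular": [0,0,0]}

```text
clock: 8.7
tool_pos: [0.5061, -0.0, 0.0361]
orientation: [180.0, -0.0, -83.5]
force: [-4.8, -1.5, 2.6]
opening: 0.0007
gripper_force: 1.9
```

apply_moves:
  deltas:
    - {"fingers": 0,"delta_pos": [0,-1,0],"angular": [0,0,0]}
    - {"fingers": 0,"delta_pos": [0,-2,0],"angular": [0,0,0]}
    - {"fingers": 0,"delta_pos": [0,-2,0],"angular": [0,0,0]}

```text
clock: 9.0
tool_pos: [0.5061, -0.0002, 0.0358]
orientation: [179.8, -0.0, -83.5]
force: [-9.0, 0.6, 6.7]
opening: 0.0002
gripper_force: 4.9
```

Run:
```python
from h import *
o=ctrl.get_obs();print(o['clock'],o['force'])
go((-61,-3,37))
i=ctrl.snapshot("side")[150:240,240:370,::-1]
cv2.imwrite("pics/s4.png",cv2.resize(i,None,fx=6,fy=6,interpolation=cv2.INTER_CUBIC))
```

```text
9.0 [-9.0284  0.553   6.6778]
F now [-53.8367  -3.3187  35.7953]
(-61, -3, 37) d [-0.3169  7.1673 -1.1812] rot [ 0.1887 -0.0156 -0.012 ]
```

View pics/s4.png

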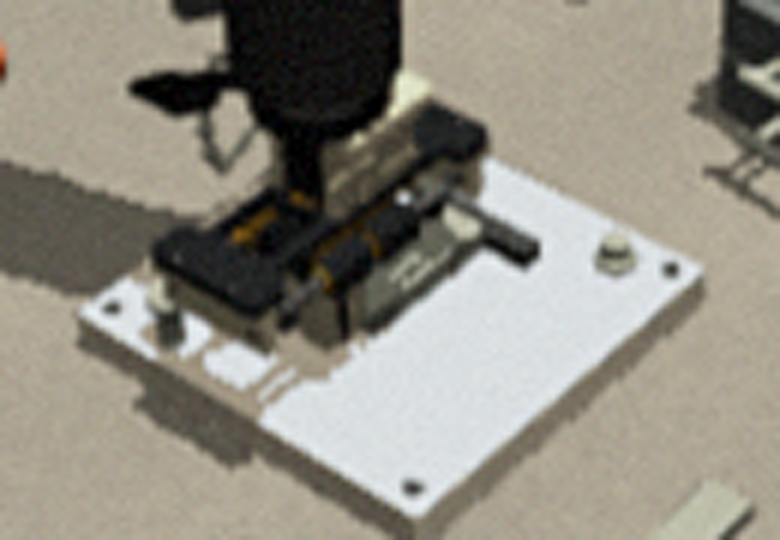

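The side view shows the bar end reaching the short rail near (480,235), with the gripper's far end close to the clamp arm. The upward 6.7 N needs checking, so I'll estimate where the contact is before trusting this stop.

Run:
```python
from h import *
o=ctrl.get_obs();print(RF.T@o['force'],RF.T@o['moment'],o['orientation'],o['opening'])
p=ctrl.camera_params("side");M=np.linalg.inv(p['cam_to_world'])
def pr(f):
    c=M[:3,:3]@(O+RF@(np.array(f)/1000))+M[:3,3];return np.array([p['cx']-p['fx']*c[0]/c[2],p['cy']+p['fy']*c[1]/c[2]])
for f in[(60,-20,50),(60,-20,30),(-40,-20,50),(-40,-20,30),(60,-50,44),(60,-50,30),(115,-115,30),(-115,-115,30)]:print(f,(pr(f)-[240,150])*6+3)
go((-62,-3,37),(-62,-3,85))
```

```text
[-10.3966   1.5878   5.526 ] [0.7341 3.4194 0.0181] [179.8165  -0.0156 -83.5133] 0.00042734257145043167
(60, -20, 50) [486.6276 228.6167]
(60, -20, 30) [487.0669 254.5495]
(-40, -20, 50) [373.2186 317.7228]
(-40, -20, 30) [374.6355 343.867 ]
(60, -50, 44) [526.4904 257.4073]
(60, -50, 30) [526.5706 275.5648]
(115, -115, 30) [672.4189 273.3014]
(-115, -115, 30) [414.6164 493.2232]
F now [-53.8284  -3.3283  35.799 ]
(-62, -3, 37) d [-0.3261  8.1755 -1.1749] rot [ 0.1835 -0.0156 -0.0133]
(-62, -3, 85) d [ -0.313    8.3292 -49.1747] rot [ 0.1835 -0.0156 -0.0133]
```

The moment hints that the gripper body may be touching the clamp arm rather than the bar seating. I'll back off, raise 8 mm (the tip still overlaps the bar by 6 mm) and push again to compare.

apply_moves:
  deltas:
    - {"fingers": 0,"delta_pos": [0,4,0],"angular": [0,0,0]}
    - {"fingers": 0,"delta_pos": [0,8,-4],"angular": [0,0,0]}
    - {"fingers": 0,"delta_pos": [0,8,-8],"angular": [0,0,0]}
    - {"fingers": 0,"delta_pos": [0,8,-8],"angular": [0,0,0]}
    - {"fingers": 0,"delta_pos": [0,5,-8],"angular": [0,0,0]}
    - {"fingers": 0,"delta_pos": [0,3,-8],"angular": [0,0,0]}
    - {"fingers": 0,"delta_pos": [0,2,-8],"angular": [0,0,0]}
    - {"fingers": 0,"delta_pos": [0,1,-8],"angular": [0,0,0]}
    - {"fingers": 0,"delta_pos": [0,0.5,-8],"angular": [0,0,0]}
    - {"fingers": 0,"delta_pos": [0,0,-8],"angular": [0,0,0]}

```text
clock: 10.05
tool_pos: [0.5062, -0.0002, 0.0436]
orientation: [179.8, -0.0, -83.5]
force: [-7.3, 1.2, 5.7]
opening: 0.0005
gripper_force: 3.7
```

apply_moves:
  deltas:
    - {"fingers": 0,"delta_pos": [0,-1,0],"angular": [0,0,0]}
    - {"fingers": 0,"delta_pos": [0,-2,0],"angular": [0,0,0]}
    - {"fingers": 0,"delta_pos": [0,-2,0],"angular": [0,0,0]}

```text
clock: 10.35
tool_pos: [0.5063, -0.0004, 0.0432]
orientation: [179.6, -0.0, -83.5]
force: [-12.3, 2.0, 8.9]
opening: 0.0005
gripper_force: 5.8
```

Run:
```python
from h import *
o=ctrl.get_obs();print(o['clock'],RF.T@o['force'],RF.T@o['moment'],o['orientation']);go((-54,-3,44))
```

```text
10.35 [-12.0426   3.3599   8.937 ] [1.301  4.0736 0.0222] [179.6233  -0.0388 -83.5371]
F now [-53.6261  -3.6013  43.2416]
(-54, -3, 44) d [-0.6006  0.3792 -0.7563] rot [ 0.3767 -0.0387 -0.0372]
```

apply_moves:
  deltas:
    - {"fingers": 0,"delta_pos": [0,6,0],"angular": [0,0,0]}
    - {"fingers": 0,"delta_pos": [0,25,3],"angular": [0,0,0]}
    - {"fingers": 0,"delta_pos": [25,25,6],"angular": [0,0,0]}
    - {"fingers": 0,"delta_pos": [60,25,6],"angular": [0,0,0]}
    - {"fingers": 0,"delta_pos": [100,25,6],"angular": [0,0,0]}
    - {"fingers": 0,"delta_pos": [130,25,6],"angular": [0,0,0]}
    - {"fingers": 0,"delta_pos": [130,25,6],"angular": [0,0,0]}
    - {"fingers": 0,"delta_pos": [130,25,6],"angular": [0,0,0]}

```text
clock: 11.15
tool_pos: [0.5001, -0.1322, 0.038]
orientation: [-180.0, -0.0, -83.6]
force: [0.3, 0.2, -0.7]
opening: 0.0003
gripper_force: 0.0
```

Run:
```python
from h import *
o=ctrl.get_obs();print(o['clock'],o['force']);go((-10,-46,38),(-10,-30.5,38))
a=ctrl.snapshot("top")[150:240,255:345,::-1];b=ctrl.snapshot("side")[160:230,270:350,::-1]
r=lambda i,h:cv2.resize(i,(h*i.shape[1]//i.shape[0],h),interpolation=cv2.INTER_CUBIC)
c=np.hstack([r(a,380),r(b,380)]);print(c.shape,380/90,380/70);cv2.imwrite("pics/c5.png",c)
```

```text
11.15 [ 0.3058  0.2459 -0.6775]
F now [ -74.7293 -133.8122   37.9772]
(-10, -46, 38) d [-87.9136 -64.5916   0.0116] rot [-0.0394 -0.0065 -0.0898]
(-10, -30.5, 38) d [-103.4135  -64.5673    0.0098] rot [-0.0394 -0.0065 -0.0898]
(380, 814, 3) 4.222222222222222 5.428571428571429
```

View pics/c5.png

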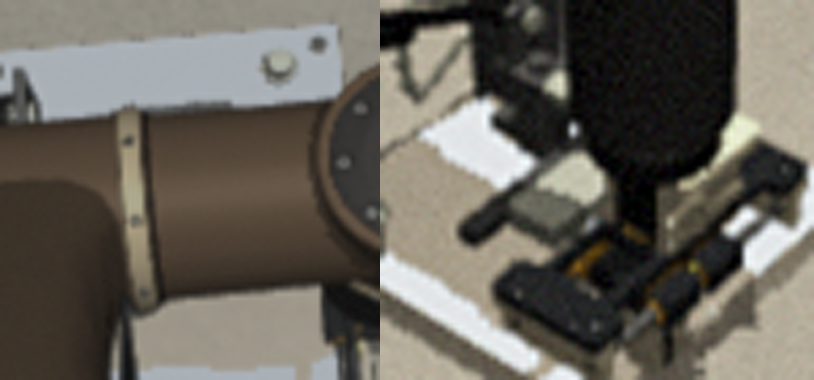

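The arm blocks the top view. The side view shows the bar against the long rail with its near end at about (545,235), but resolution is only about 4 mm/px. I'll re-push along y, then check with the wrist camera from above.

apply_moves:
  deltas:
    - {"fingers": 0,"delta_pos": [-30,-45,0],"angular": [0,0,0]}
    - {"fingers": 0,"delta_pos": [-65,-64.5,0],"angular": [0,0,0]}
    - {"fingers": 0,"delta_pos": [-88,-64.5,0],"angular": [0,0,0]}
    - {"fingers": 0,"delta_pos": [-97,-64.5,0],"angular": [0,0,0]}
    - {"fingers": 0,"delta_pos": [-101,-64.5,0],"angular": [0,0,0]}
    - {"fingers": 0,"delta_pos": [-103,-64.5,0],"angular": [0,0,0]}
    - {"fingers": 0,"delta_pos": [-104,-64.5,0],"angular": [0,0,0]}
    - {"fingers": 0,"delta_pos": [-105,-64.5,0],"angular": [0,0,0]}
    - {"fingers": 0,"delta_pos": [-105,-64.5,0],"angular": [0,0,0]}

```text
clock: 12.15
tool_pos: [0.5521, -0.0222, 0.0385]
orientation: [-180.0, -0.1, -83.5]
force: [3.5, -12.2, -1.5]
opening: 0.0003
gripper_force: 6.0
```

Run:
```python
from h import *
o=ctrl.get_obs();print(o['clock'],RF.T@o['force'],RF.T@o['moment']);go((-10,-50,38),(-10,-50,220),(-10,75,220))
```

```text
12.15 [  2.0618 -12.4644  -1.5251] [-4.3427 -0.9051 -0.0468]
F now [-10.6251 -30.4267  38.4676]
(-10, -50, 38) d [19.5723 -0.6208  0.5099] rot [-0.0022 -0.1236  0.0126]
(-10, -50, 220) d [  19.965    -0.6279 -181.4897] rot [-0.0022 -0.1236  0.0126]
(-10, 75, 220) d [-105.0347   -0.6555 -181.7594] rot [-0.0022 -0.1236  0.0126]
```

The moments (arm of about 0.345 m in both pushes) show that all the pushing force acted at the fingertips, so the stops are real. Now I'll back off, go up, and look straight down with the wrist camera.

apply_moves:
  deltas:
    - {"fingers": 0,"delta_pos": [8,0,0],"angular": [0,0,0]}
    - {"fingers": 0,"delta_pos": [20,0,-10],"angular": [0,0,0]}
    - {"fingers": 0,"delta_pos": [20,0,-55],"angular": [0,0,0]}
    - {"fingers": 0,"delta_pos": [20,0,-105],"angular": [0,0,0]}
    - {"fingers": 0,"delta_pos": [20,0,-150],"angular": [0,0,0]}
    - {"fingers": 0,"delta_pos": [0,0,-182],"angular": [0,0,0]}
    - {"fingers": 0,"delta_pos": [-40,0,-182],"angular": [0,0,0]}
    - {"fingers": 0,"delta_pos": [-80,0,-182],"angular": [0,0,0]}
    - {"fingers": 0,"delta_pos": [-105,0,-182],"angular": [0,0,0]}
    - {"fingers": 0,"delta_pos": [-105,0,-182],"angular": [0,0,0]}

```text
clock: 13.15
tool_pos: [0.5399, 0.0862, 0.2211]
orientation: [-179.9, 0.1, -83.3]
force: [0.6, -0.6, -0.2]
opening: 0.0005
gripper_force: 0.0
```

apply_moves:
  deltas:
    - {"fingers": 0,"delta_pos": [0,0,0],"angular": [0,0,0]}
    - {"fingers": 0,"delta_pos": [0,0,0],"angular": [0,0,0]}
    - {"fingers": 0,"delta_pos": [0,0,0],"angular": [0,0,0]}

```text
clock: 13.45
tool_pos: [0.5402, 0.0834, 0.2202]
orientation: [-180.0, 0.0, -83.6]
force: [0.0, 0.5, 0.2]
opening: 0.0005
gripper_force: 0.0
```

Run:
```python
from h import *
T=tool();p=ctrl.camera_params("wrist");W=T@p['mount']
i=ctrl.snapshot("wrist")[:,:,::-1];cv2.imwrite("pics/w6.png",i)
M=np.linalg.inv(W);go((-57,105,200))
for f in[(60,-20,50),(60,20,50),(-40,-20,50),(-40,20,50),(60,-50,44),(60,-50,30),(-70,20,44),(115,-115,30),(-115,-115,30)]:
    c=M[:3,:3]@(O+RF@(np.array(f)/1000))+M[:3,3];print(f,p['cx']-p['fx']*c[0]/c[2],p['cy']+p['fy']*c[1]/c[2])
c=i[:230,140:500];cv2.imwrite("pics/w6c.png",cv2.resize(c,None,fx=2.2,fy=2.2,interpolation=cv2.INTER_CUBIC))
```

```text
F now [-10.5042  75.9683 220.1551]
(-57, 105, 200) d [-28.9865  46.5227  20.1582] rot [ 0.0028  0.0015 -0.0551]
(60, -20, 50) 254.18585294747015 94.72788066626372
(60, 20, 50) 256.3179691284154 132.8744880622865
(-40, -20, 50) 347.3962158391053 94.6624590641579
(-40, 20, 50) 346.5460360013443 132.81059160553286
(60, -50, 44) 253.75646823493275 65.45595819053864
(60, -50, 30) 256.53052604162764 67.72640454127404
(-70, 20, 44) 372.6644212124979 132.55894816586112
(115, -115, 30) 200.89608266284657 1.1806445219893362
(-115, -115, 30) 418.8610169951626 1.031027660161584
```

View pics/w6c.png

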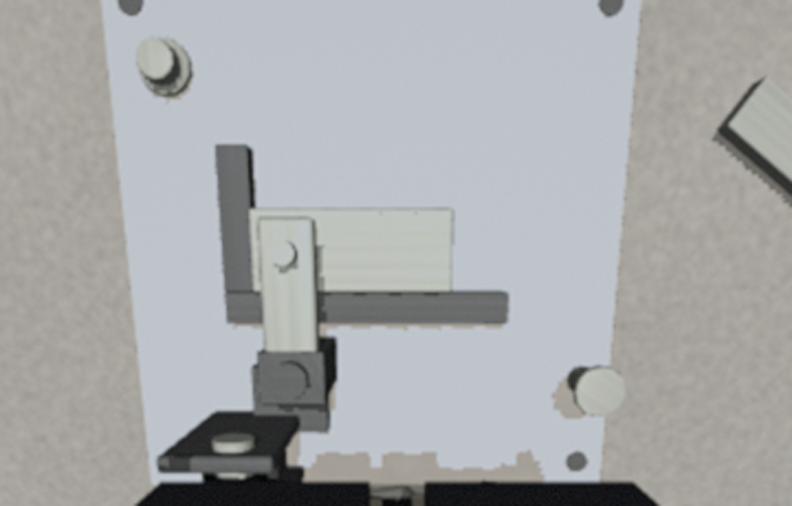

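The wrist view shows the bar at (250–453, 208–292) tight against the short rail at (250) and the long rail at (292), with no gap. Seated; the lever is untouched. The collet (598,390) and nut (160,65) haven't moved. Next the lever: I'll go over the pad at F(-68,105).

apply_moves:
  deltas:
    - {"fingers": 0,"delta_pos": [-29,25,0],"angular": [0,0,0]}
    - {"fingers": 0,"delta_pos": [-29,57.5,5],"angular": [0,0,0]}
    - {"fingers": 0,"delta_pos": [-29,57.5,25],"angular": [0,0,0]}
    - {"fingers": 0,"delta_pos": [-29,57.5,35],"angular": [0,0,0]}
    - {"fingers": 0,"delta_pos": [-29,57.5,37],"angular": [0,0,0]}
    - {"fingers": 0,"delta_pos": [-29,57.5,37],"angular": [0,0,0]}

```text
clock: 14.1
tool_pos: [0.4802, 0.1064, 0.1829]
orientation: [180.0, -0.0, -83.5]
force: [-1.9, -0.0, 0.2]
opening: 0.0005
gripper_force: 0.0
```

Run:
```python
from h import *
o=ctrl.get_obs();print(o['clock'],o['force']);go((-68,105,150),(-68,105,82.4))
```

```text
14.1 [-1.8681 -0.019   0.1695]
F now [-67.488  105.528  182.9208]
(-68, 105, 150) d [ 0.506   0.4902 32.9215] rot [ 0.0377 -0.0385 -0.02  ]
(-68, 105, 82.4) d [  0.4606   0.4456 100.5214] rot [ 0.0377 -0.0385 -0.02  ]
```

apply_moves:
  deltas:
    - {"fingers": 0,"delta_pos": [0,0,6],"angular": [0,0,0]}
    - {"fingers": 0,"delta_pos": [0,0,12],"angular": [0,0,0]}
    - {"fingers": 0,"delta_pos": [0,0,18],"angular": [0,0,0]}
    - {"fingers": 0,"delta_pos": [0,0,24],"angular": [0,0,0]}
    - {"fingers": 0,"delta_pos": [0,0,30],"angular": [0,0,0]}
    - {"fingers": 0,"delta_pos": [0,0,36],"angular": [0,0,0]}
    - {"fingers": 0,"delta_pos": [0,0,40],"angular": [0,0,0]}
    - {"fingers": 0,"delta_pos": [0,0,42],"angular": [0,0,0]}
    - {"fingers": 0,"delta_pos": [0,0,42],"angular": [0,0,0]}

```text
clock: 15.0
tool_pos: [0.4788, 0.1063, 0.1406]
orientation: [179.9, -0.0, -83.5]
force: [-3.8, -0.6, 5.6]
opening: 0.0002
gripper_force: 3.2
```

apply_moves:
  deltas:
    - {"fingers": 0,"delta_pos": [0,0,5],"angular": [0,0,0]}
    - {"fingers": 0,"delta_pos": [0,0,10],"angular": [0,0,0]}
    - {"fingers": 0,"delta_pos": [0,0,15],"angular": [0,0,0]}
    - {"fingers": 0,"delta_pos": [0,0,20],"angular": [0,0,0]}
    - {"fingers": 0,"delta_pos": [0,0,25],"angular": [0,0,0]}
    - {"fingers": 0,"delta_pos": [0,0,30],"angular": [0,0,0]}
    - {"fingers": 0,"delta_pos": [0,0,32],"angular": [0,0,0]}
    - {"fingers": 0,"delta_pos": [0,0,32],"angular": [0,0,0]}

```text
clock: 15.8
tool_pos: [0.4796, 0.1066, 0.1089]
orientation: [180.0, -0.0, -83.5]
force: [-5.0, 0.2, 7.4]
opening: 0.0001
gripper_force: 3.9
```

Run:
```python
from h import *
o=ctrl.get_obs();print(o['clock'],RF.T@o['force']);go((-68,105,82.4))
i=ctrl.snapshot("side")[130:230,230:360,::-1]
cv2.imwrite("pics/s7.png",cv2.resize(i,None,fx=6,fy=6,interpolation=cv2.INTER_CUBIC))
```

```text
15.8 [-4.9196  0.8037  7.3738]
F now [-68.0688 105.7801 108.9264]
(-68, 105, 82.4) d [ 0.7724 -0.0808 26.5266] rot [ 0.0265 -0.0168  0.0165]
```

apply_moves:
  deltas:
    - {"fingers": 0,"delta_pos": [0,0,3],"angular": [0,0,0]}
    - {"fingers": 0,"delta_pos": [0,0,6],"angular": [0,0,0]}
    - {"fingers": 0,"delta_pos": [0,0,9],"angular": [0,0,0]}
    - {"fingers": 0,"delta_pos": [0,0,12],"angular": [0,0,0]}
    - {"fingers": 0,"delta_pos": [0,0,15],"angular": [0,0,0]}
    - {"fingers": 0,"delta_pos": [0,0,18],"angular": [0,0,0]}
    - {"fingers": 0,"delta_pos": [0,0,18],"angular": [0,0,0]}

```text
clock: 16.55
tool_pos: [0.4802, 0.1067, 0.0911]
orientation: [-180.0, -0.0, -83.5]
force: [-1.6, -0.3, 5.2]
opening: 0.0003
gripper_force: 2.8
```

apply_moves:
  deltas:
    - {"fingers": 0,"delta_pos": [0,0,2],"angular": [0,0,0]}
    - {"fingers": 0,"delta_pos": [0,0,4],"angular": [0,0,0]}
    - {"fingers": 0,"delta_pos": [0,0,4],"angular": [0,0,0]}

```text
clock: 16.85
tool_pos: [0.4806, 0.1068, 0.0875]
orientation: [-179.9, -0.0, -83.5]
force: [-1.0, -1.9, 6.9]
opening: 0.0004
gripper_force: 3.5
```

apply_moves:
  deltas:
    - {"fingers": 0,"delta_pos": [0,0,2],"angular": [0,0,0]}
    - {"fingers": 0,"delta_pos": [0,0,4],"angular": [0,0,0]}
    - {"fingers": 0,"delta_pos": [0,0,4],"angular": [0,0,0]}
    - {"fingers": 0,"delta_pos": [0,0,4],"angular": [0,0,0]}

```text
clock: 17.25
tool_pos: [0.4812, 0.1069, 0.084]
orientation: [-179.9, 0.0, -83.4]
force: [-0.9, -1.5, 9.0]
opening: 0.0005
gripper_force: 4.7
```

Run:
```python
from h import *
o=ctrl.get_obs();print(o['clock'],RF.T@o['force'],RF.T@o['moment']);go((-68,105,82.4))
i=ctrl.snapshot("side")[130:230,230:360,::-1]
cv2.imwrite("pics/s8.png",cv2.resize(i,None,fx=6,fy=6,interpolation=cv2.INTER_CUBIC))
p=ctrl.camera_params("side");M=np.linalg.inv(p['cam_to_world'])
for q in(.5,.59,.66,.73):
    a=.45-q;t=q-.33
    for s in(-18,18):
        f=np.array([60-130*np.cos(a)+s*np.cos(t),85,105+130*np.sin(a)+s*np.sin(t)])
        c=M[:3,:3]@(O+RF@(f/1000))+M[:3,3];print(q,s,(p['cx']-p['fx']*c[0]/c[2]-230)*6+3,(p['cy']+p['fy']*c[1]/c[2]-130)*6+3)
```

```text
17.25 [-1.0401 -1.4339  9.0002] [-0.9139  0.2041  0.0025]
F now [-66.4709 105.9243  84.0498]
(-68, 105, 82.4) d [0.923  1.5342 1.6457] rot [-0.1486  0.0044  0.0521]
0.5 -18 233.94154621175653 343.0931675859925
0.5 18 277.0717085721899 303.5735523853258
0.59 -18 237.82248002241056 359.72077138897544
0.59 18 279.37793099379894 316.5891064104685
0.66 -18 241.80375342006357 371.61808056821184
0.66 18 281.9050881704933 325.9930196886949
0.73 -18 246.59009954513465 382.5525389166462
0.73 18 285.0516529453306 334.7196312299248
```

View pics/s8.png

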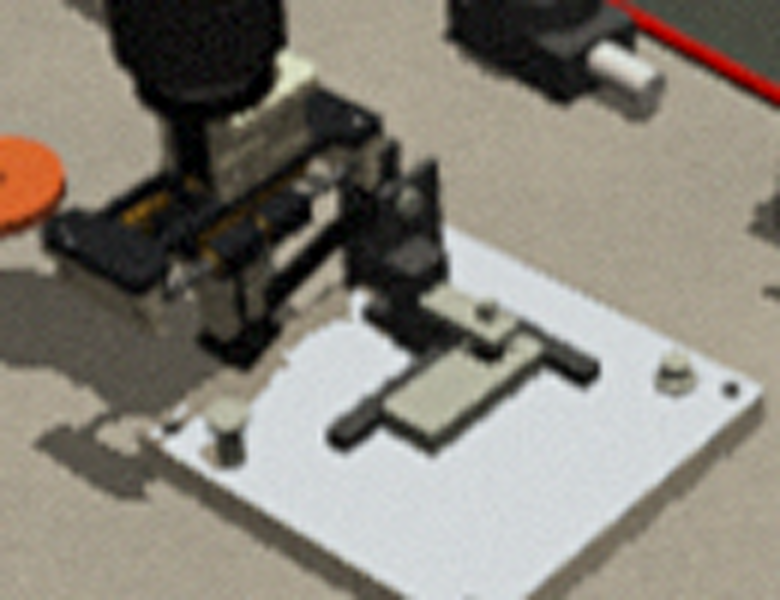

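The side view shows the bar flush in the corner, the foot down on it at (490,350) and the fingers on the pad at (240,345). TCP height 84.0 mm gives a lever angle of about 0.645 rad, and 9 N fits the third notch. I'll press 1 mm more for margin and let it settle.

apply_moves:
  deltas:
    - {"fingers": 0,"delta_pos": [0,0,1],"angular": [0,0,0]}
    - {"fingers": 0,"delta_pos": [0,0,1],"angular": [0,0,0]}
    - {"fingers": 0,"delta_pos": [0,0,1],"angular": [0,0,0]}
    - {"fingers": 0,"delta_pos": [0,0,1],"angular": [0,0,0]}
    - {"fingers": 0,"delta_pos": [0,0,1],"angular": [0,0,0]}
    - {"fingers": 0,"delta_pos": [0,0,1],"angular": [0,0,0]}
    - {"fingers": 0,"delta_pos": [0,0,1],"angular": [0,0,0]}
    - {"fingers": 0,"delta_pos": [0,0,1],"angular": [0,0,0]}

```text
clock: 18.1
tool_pos: [0.4813, 0.107, 0.0832]
orientation: [-179.8, 0.0, -83.4]
force: [-1.8, -3.3, 11.3]
opening: 0.0006
gripper_force: 5.0
```

```bash
python3 -c "
from h import *
o=ctrl.get_obs();print(o['tool_pos'],o['force'],o['qvel']);print(ctrl.close_job())"
```

```text
[0.4813 0.107  0.0832] [-1.7884 -3.347  11.2921] [ 0.1014 -0.0528  0.0312  0.0109 -0.0047  0.0354]
the job is handed in; nothing more can be done
None
```

I handed the job in at about 18 s of the 51 s limit: the bar looks flush against both rails in the camera views, and the arm is still pressing the lever with about 11 N. The lever is at an estimated 0.66 rad (third notch), worked out from the fingertip height because the joint angle can't be read directly. No verdict came back.

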